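Put the nozzle driver away behind the push-to-release hatch

TASK

Open the teal hatch of the grey tool station by pressing it in at its orange dot until the spring catch lets go, and let it swing fully up. Then lay the green nozzle driver, without dropping it, flat in the tool bay underneath and leave the hatch standing open. Do not disturb the reel, the carton or the organiser box.

Things in the scene. Friction and masses are not known exactly. Their poses are not given: they have to be found in the camera images.
- station: Grey tool station, fixed to the table, 260 (its x) x 190 (its y) x 85 mm high; origin at the centre of its underside, z up. Its top is almost all hatch. The hatch hinge runs along the station's x on its +y side (y = +80 mm, 81 mm up); the hatch's free edge is on the -y side (y = -79 mm).
- hatch (a joint): Hatch angle (rad): 0 = shut, held by the catch against an opening spring; negative = pressed in; grows as it swings up, open stop at 1.85. A press at the dot takes about 4 N; the catch lets go 4 to 7 mm down (-0.03 to -0.05), rigid stop 10 mm down (-0.07). Then, with nothing above it, it rises by itself in 2 to 3 s and stays open: 160 mm high, leaning 15 degrees away from the bay.
- hatch_press (a point): Centre of the 28 mm orange dot on the outer (upper) face of the teal hatch (218 x 158 x 8 mm, 200 g), 19 mm in from the middle of its free edge; shut, it lies 85 mm above the table. Moves with the hatch; axes as the station's while shut.
- bay (a point): Centre of the tool bay's flat floor inside the station, 30 mm above the table; x, y, z as the station's. The bay measures 224 mm (x) by 122 mm (y), its walls rise 36 mm above its floor on the two long sides and 55 mm at the two ends. Free only when the hatch is open.
- driver: Nozzle driver lying on the table, 170 mm long, 120 g: green handle 100 x 28 x 28 mm with a black band, thin steel shaft and socket. Origin on its underside at half length; x runs from handle to socket (handle from x = -85 to +15 mm), z up.
- driver_grip (a point): Grip point of the driver, in the middle of its handle near its centre of mass: 30 mm from the driver's origin towards the handle end, 14 mm above its underside; axes as the driver's.
- reel: White filament reel with orange filament lying flat, 84 mm across, 45 mm high, 200 g; origin at the centre of its underside. Not to be disturbed.
- carton: Small cardboard carton 75 x 60 x 50 mm high, 100 g; origin at the centre of its underside. Not to be disturbed.
- organiser: Grey parts organiser with coloured compartments, 130 x 90 x 36 mm high, 500 g; origin at the centre of its underside. Not to be disturbed.

How it is judged:
By the outcome, as a careful person would: the job done as asked, in the order asked, and still so for the second after the job is handed in, with the robot touching nothing.
It also fails if it takes over 51 s, if anything falls off the work surface, if the arm or the gripper's body presses on something with over 40 N, if the wrist force passes 120 N, or if a joint passes its speed limit or range.

ROBOT

A 6-joint arm with a two-finger parallel gripper is mounted at the origin on the work surface. World frame = base frame: x ahead of the robot, y to its left, z up, the work surface at z = 0. Lengths are in m, angles in rad, forces in N, time in s.
With the tool pointing down it reaches from about 0.35 to 0.775 m from the base axis. Payload 7.3 kg.
Tool frame: the origin (TCP) lies at the centre of the arm's flange, where the gripper is bolted on; the fingertips stand 178 mm ahead of it and the grasp point (between the pads) lies 159 mm ahead of it; z points along the fingers, y is the line along which they close (so a half turn about z gives the same grasp; the last joint's range is limited). The gripper opens to 92 mm and grips with 3 to 60 N. Pads are 19 mm wide; open, the fingers measure 130 mm over their backs; the gripper's body (75 mm by 190 mm) begins 47 mm behind the grasp point.
Start: joints at [-1.371, 0.342, 1.524, -0, 1.275, -0.146], TCP at [0.178, -0.494, 0.405] pointing down, gripper open.
Joint ranges: [-2.53, 2.53], [-0.77, 2.02], [0.04, 2.7], [-1, 4.14], [0.28, 2.66], [-3.11, 3.11]. Speed limits (rad/s): [2.57, 2.57, 3.14, 3.14, 3.14, 3.14].

INTERFACE

Orientations are given as [roll, pitch, yaw] about the fixed x, y, z axes, in that order (R = Rz(yaw) Ry(pitch) Rx(roll)).
In Python, from cell import robot, vision gives the robot as it stands (robot), with the cameras (vision).
- The arm moves only by the tool drive_effector, called in YAML: its name, and indented under it one key for each argument. Schema: {"type":"object","properties":{"increments":{"type":"array","items":{"type":"number"},"minItems":6,"maxItems":48},"finger_gap":{"type":"number"},"squeeze":{"type":"number"},"only":{"type":"string"},"quiet":{"type":"boolean"},"lines":{"type":"string"}},"required":["increments"],"additionalProperties":false}. increments is one flat list of numbers that holds 1 to 8 rows one after another, with no inner brackets; each row has 6 numbers: dx, dy, dz in m, then a rotation vector rx, ry, rz in rad; each row shifts and turns the commanded pose from where the row before left it, along the tool's axes as they then stand; what a row does not reach is not made up. A row lasts 1/12 s, in which the tool goes at most 0.0417 m and 0.125 rad, less where a joint would pass 70% of its speed; a pose out of reach is approached as far as the arm can. finger_gap is the finger opening in m, set as the call begins (left out keeps the last). The fingers move at their own pace and stop on an object; squeeze is the grip in N (left out, the last holds). Time passes only in rows, so rows that do not move let the fingers close. The tool returns the time, the measured TCP pose, the force, the opening and the grip force at its end. only (a regular expression) keeps the lines of the reply that match it, lines (a string "A,B") keeps lines A to B, and quiet returns only ok. Input that does not fit is refused with a message, and nothing moves.
- robot.observe(): the state, without advancing time (a new reading comes with each control period).
- vision.read_camera(name): name is "scene" or "top" or "wrist"; returns a dict with "image" (400x640x3 uint8, red, green, blue), "fx", "fy", "cx", "cy" (pixels), "pose" (4x4, takes a point from camera to world coordinates). Camera axes: x right, y down, z forward; pixel columns grow to the right and rows downward; lengths in m; the calibration is good to about 2 mm. A picture is of the moment at which its call begins. There is no depth.
- robot.hand_in(): hands the job in; it is judged then, once.
The state is a dict: "time": time; "qpos": joint angles; "qvel": joint speeds; "joint_efforts": joint torques, N m; "tool_pos": TCP position; "tool_rot": TCP orientation; "contact_force": force on the tool from outside, world axes, zero at the start; "torque": the same for the moment, N m; "opening": finger opening in m; "grip_force": force on a finger pad.
Only numpy, scipy, OpenCV 4.12 (cv2) and the standard library are available. Lean on these libraries where they do the work, as an engineer would, in place of code of your own. Each camera call takes 0.05 s, during which the arm holds its last target. There are 200 camera calls.

## Working session

There is one attempt and no reset: what is moved stays moved. The work goes in short steps, Python scripts to look and compute and a tool call to move; the robot and the scene stay as the last step left them, time stands still between calls to the robot, and variables do not carry over. Pictures are saved under pics/ and viewed, at most 13 in all, crops included, and the job is handed in when it is done.

```bash
ls; mkdir -p pics
```

Create h.py:
```python
import numpy as np,cv2
from cell import robot, vision
def cam(n,save=None):
    c=vision.read_camera(n)
    if save: cv2.imwrite('pics/'+save,c["image"][:,:,::-1])
    np.savez('/tmp/'+n+'.npz',**c)
    return c
def ray(c,u,v,z):
    P=np.array(c["pose"]);d=P[:3,:3]@np.array([(u-c["cx"])/c["fx"],(v-c["cy"])/c["fy"],1])
    return P[:3,3]+d*(z-P[2,3])/d[2]
```

Run:
```python
from h import *
for n in("top","scene"):
    c=cam(n,n+'0.png');print(n,c["fx"],c["cx"],c["cy"],np.round(c["pose"],3).tolist())
s=robot.observe();print(s)
```

```text
cell.py
pics
top 455.31849619070687 324.48722098338544 198.75008404106947 [[-0.021, -0.995, 0.095, 0.455], [-1.0, 0.02, -0.014, -0.02], [0.012, -0.095, -0.995, 1.408], [0.0, 0.0, 0.0, 1.0]]
scene 401.49728961201066 319.9905521477765 200.21412490269432 [[-0.34, 0.658, -0.672, 1.191], [0.94, 0.244, -0.237, 0.198], [0.008, -0.713, -0.701, 0.744], [0.0, 0.0, 0.0, 1.0]]
{'time': 0.1, 'qpos': array([-1.37101319e+00,  3.42674224e-01,  1.52490626e+00,  2.46389049e-06,
        1.27534340e+00, -1.46007041e-01]), 'qvel': array([ 0.00056756, -0.00285444, -0.00225881,  0.00091843, -0.00028847,
       -0.00108216]), 'joint_efforts': array([ 1.71360960e-03, -4.32003808e+01, -2.44692975e+01,  7.20016309e-02,
        5.25605085e-02, -3.66943323e-05]), 'tool_pos': array([ 0.17794053, -0.49381478,  0.4041086 ]), 'tool_rot': array([-3.14027593e+00, -1.96009874e-04,  3.45789330e-01]), 'contact_force': array([ 0.62884061, -0.07203278,  0.70506889]), 'torque': array([ 0.03821515, -0.01260429,  0.01077665]), 'grip_force': 0.0, 'opening': 0.0921362372458354}
```

View pics/top0.png

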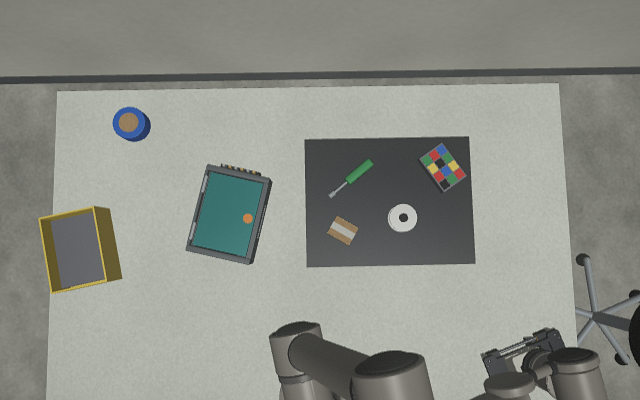

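View pics/scene0.png

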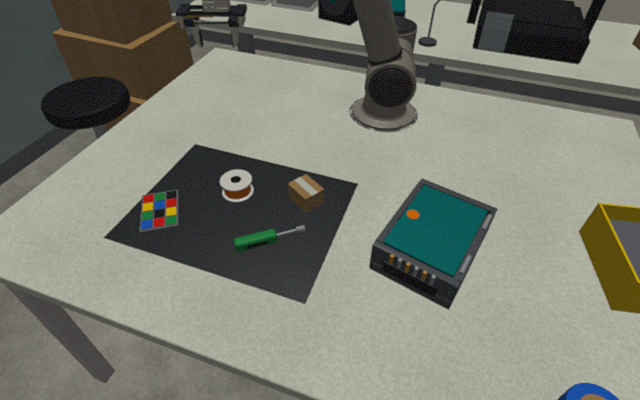

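The top view shows the station at about (230,213) with its orange dot at (248,218), so the free edge is on the right (world -y). The driver is at (350,178), with its handle to the upper right. The carton is at (343,230), the reel at (403,218) and the organiser at (443,167). The scene view agrees.

Create m.py:
```python
from h import *
T=dict(np.load('/tmp/top.npz'));S=dict(np.load('/tmp/scene.npz'))
def blob(c,lo,hi,box,many=False):
    hsv=cv2.cvtColor(c["image"],cv2.COLOR_RGB2HSV);m=cv2.inRange(hsv,lo,hi)
    k=np.zeros_like(m);k[box[1]:box[3],box[0]:box[2]]=1;m=m*k
    n,l,st,ce=cv2.connectedComponentsWithStats(m)
    i=1+np.argmax(st[1:,4]);cn=cv2.findContours((l==i).astype(np.uint8),0,1)[0][0]
    return ce[i],st[i,4],cv2.minAreaRect(cn),cn
if __name__=="__main__":
    def tri(a,b):
        o=[];
        for c,p in((T,a),(S,b)):
            P=c["pose"];d=P[:3,:3]@np.array([(p[0]-c["cx"])/c["fx"],(p[1]-c["cy"])/c["fy"],1]);o.append((P[:3,3],d/np.linalg.norm(d)))
        A=sum(np.eye(3)-np.outer(d,d) for _,d in o);b=sum((np.eye(3)-np.outer(d,d))@p for p,d in o)
        return np.linalg.solve(A,b)
    for nm,lo,hi,bt,bs,z in(("dot",(5,120,120),(22,255,255),(180,160,275,270),(380,180,500,300),.085),
      ("hatch",(80,80,50),(100,255,255),(180,160,275,270),(370,170,500,300),.085),
      ("green",(50,100,40),(75,255,255),(325,150,385,205),(220,220,300,260),.016)):
        a=blob(T,lo,hi,bt);b=blob(S,lo,hi,bs)
        print(nm,a[0],a[1],b[0],b[1],"top",ray(T,*a[0],z).round(4),"scene",ray(S,*b[0],z).round(4),"tri",tri(a[0],b[0]).round(4))
        q=np.array([ray(T,*p,z)[:2] for p in cv2.boxPoints(a[2])]);print(q.round(4).tolist(),np.linalg.norm(np.roll(q,-1,0)-q,axis=1).round(3))
        w=np.array([ray(T,*p[0],z)[:2] for p in a[3]],np.float32);print("rect",cv2.minAreaRect(w*1000))
    for nm,p,z in(("carton",(343,230),.05),("reel",(403,218),.045),("org",(443,167),.036),("shaft tip",(331,195),.014)):print(nm,ray(T,*p,z).round(3))
    im=lambda c,x0,y0,x1,y1:cv2.resize(c["image"][y0:y1,x0:x1,::-1],None,fx=4,fy=4,interpolation=2)
    cv2.imwrite('pics/c1.png',np.hstack([im(T,180,155,280,270),im(T,322,150,400,265)]))
```

```bash
python3 m.py
```

```text
dot [247.31818182 217.84848485] 66 [412.5 214. ] 88 top [0.5302 0.1864 0.085 ] scene [0.5284 0.1872 0.085 ] tri [0.53   0.1867 0.0864]
[[0.5315, 0.2032], [0.5472, 0.1872], [0.5294, 0.1699], [0.5138, 0.1859]] [0.022 0.025 0.022 0.025]
rect ((530.4713134765625, 186.57138061523438), (24.810758590698242, 22.3891544342041), 44.22824478149414)
hatch [227.27597403 213.92232767] 4004 [437.09077098 229.27763008] 5266 top [0.5428 0.2444 0.085 ] scene [0.5556 0.2463 0.085 ] tri [0.5436 0.2471 0.0725]
[[0.4567, 0.3453], [0.6709, 0.2954], [0.6306, 0.1403], [0.4173, 0.1926]] [0.22  0.16  0.22  0.158]
rect ((543.4390869140625, 242.88180541992188), (157.89688110351562, 218.74656677246094), 76.12469482421875)
green [358.70106762 171.17437722] 281 [254.6346516  239.06779661] 531 top [ 0.6715 -0.1474  0.016 ] scene [ 0.669  -0.1475  0.016 ] tri [ 0.671  -0.1467  0.0186]
[[0.6503, -0.0998], [0.7145, -0.1774], [0.6929, -0.1947], [0.629, -0.1171]] [0.101 0.028 0.101 0.027]
rect ((671.6552734375, -147.26304626464844), (27.54166030883789, 100.47856140136719), 39.51169967651367)
carton [ 0.49  -0.092  0.05 ]
reel [ 0.522 -0.274  0.045]
org [ 0.676 -0.404  0.036]
shaft tip [ 0.599 -0.06   0.014]
```

View pics/c1.png

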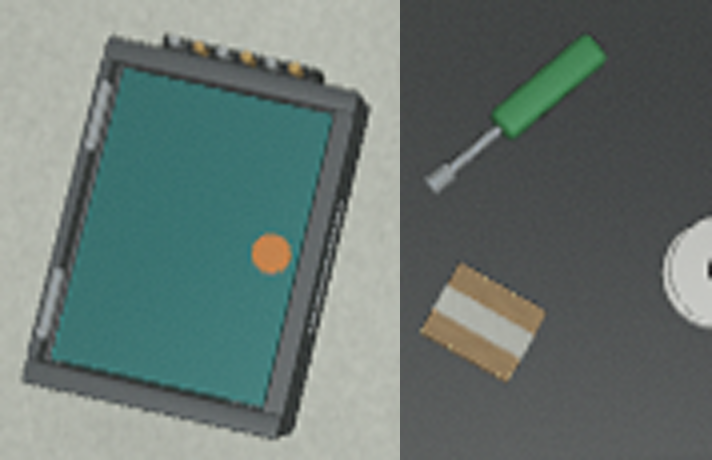

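Sizes come out right: hatch 219 x 158, handle 100 x 28, dot 86 mm up. Station yaw is about -0.24 and driver yaw about 2.26. I'll close the fingers, turn to yaw -0.24 and go above the dot.

drive_effector:
  increments: [0,0,0,0,0,0.117,0,0,0,0,0,0.117,0,0,0,0,0,0.117,0,0,0,0,0,0.117,0,0,0,0,0,0.117]
  finger_gap: 0.0
  squeeze: 20

```text
time: 0.52
tool_pos: [0.178, -0.4938, 0.4043]
tool_rot: [-3.141, 0.0, -0.245]
contact_force: [0.3, -0.5, 0.4]
opening: 0.0629
grip_force: 0.0
```

drive_effector:
  increments: [0.0095,-0.039,0.005,0,0,0,0.0095,-0.039,0.005,0,0,0,0.0095,-0.039,0.005,0,0,0,0.0095,-0.039,0.005,0,0,0,0.0095,-0.039,0.005,0,0,0,0.0095,-0.039,0.005,0,0,0,0.0095,-0.039,0.005,0,0,0,0.0095,-0.039,0.005,0,0,0]

```text
time: 1.18
tool_pos: [0.326, -0.2069, 0.3644]
tool_rot: [-3.142, 0.0, -0.24]
contact_force: [0.4, -0.5, -0.6]
opening: 0.01
grip_force: 0.0
```

drive_effector:
  increments: [0.0095,-0.039,0.005,0,0,0,0.0095,-0.039,0.005,0,0,0,0.0095,-0.039,0.005,0,0,0,0.0095,-0.039,0.005,0,0,0,0.0095,-0.039,0.005,0,0,0,0.0095,-0.039,0.005,0,0,0,0.0095,-0.039,0.005,0,0,0,0.0095,-0.039,0.005,0,0,0]

```text
time: 1.85
tool_pos: [0.4739, 0.0784, 0.3242]
tool_rot: [3.141, 0.0, -0.239]
contact_force: [0.4, -0.5, 0.9]
opening: 0.0004
grip_force: 0.0
```

drive_effector:
  increments: [0,0,0,0,0,0,0,0,0,0,0,0]

```text
time: 2.02
tool_pos: [0.4737, 0.0781, 0.3238]
tool_rot: [3.141, 0.002, -0.235]
contact_force: [-0.2, -0.6, -0.2]
opening: -0.0
grip_force: 0.0
```

drive_effector:
  increments: [0.0072,-0.0297,0,0,0,0,0.0072,-0.0297,0,0,0,0,0.0072,-0.0297,0,0,0,0,0.0072,-0.0297,0,0,0,0,0,0,0.027,0,0,0,0,0,0.027,0,0,0,0,0,0,0,0,0]

```text
time: 2.6
tool_pos: [0.5279, 0.1835, 0.2661]
tool_rot: [3.137, 0.009, -0.24]
contact_force: [-1.6, -1.2, -0.4]
opening: 0.0004
grip_force: 0.0
```

drive_effector:
  increments: [0,0,0.003,0,0,0,0,0,0.003,0,0,0,0,0,0.002,0,0,0]

```text
time: 2.85
tool_pos: [0.5301, 0.1842, 0.264]
tool_rot: [-3.141, -0.002, -0.24]
contact_force: [0.0, 0.4, -0.4]
opening: 0.0005
grip_force: 0.0
```

drive_effector:
  increments: [0,-0.002,0.002,0,0,0,0,0,0.002,0,0,0,0,0,0,0,0,0]

```text
time: 3.1
tool_pos: [0.5305, 0.1861, 0.2605]
tool_rot: [3.141, -0.003, -0.239]
contact_force: [-1.2, -4.6, 7.0]
opening: 0.0005
grip_force: 3.1
```

drive_effector:
  increments: [0,0,0.002,0,0,0,0,0,0.002,0,0,0,0,0,0,0,0,0]

```text
time: 3.35
tool_pos: [0.5305, 0.1862, 0.2561]
tool_rot: [3.142, -0.003, -0.239]
contact_force: [-0.6, -4.5, 4.5]
opening: 0.0004
grip_force: 2.4
```

drive_effector:
  increments: [0,0,0.0015,0,0,0,0,0,0,0,0,0]

```text
time: 3.52
tool_pos: [0.5305, 0.1864, 0.2541]
tool_rot: [-3.141, -0.002, -0.239]
contact_force: [1.5, -4.8, 5.4]
opening: 0.0004
grip_force: 2.4
```

drive_effector:
  increments: [0,0,-0.035,0,0,0,0,0.025,-0.033,0,0,0,0,0.041,0,0,0,0,0,0.041,0,0,0,0,0,0.041,0,0,0,0,0,0.041,0,0,0,0,0,0.041,0,0,0,0,0,0,0,0,0,0]
  finger_gap: 0.07

```text
time: 4.18
tool_pos: [0.4745, -0.0418, 0.3214]
tool_rot: [3.14, -0.0, -0.245]
contact_force: [0.7, -0.3, 0.5]
opening: 0.0493
grip_force: 0.0
```

Run:
```python
from h import *
cam("scene","s1.png")
```

```text
(no output)
```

View pics/s1.png

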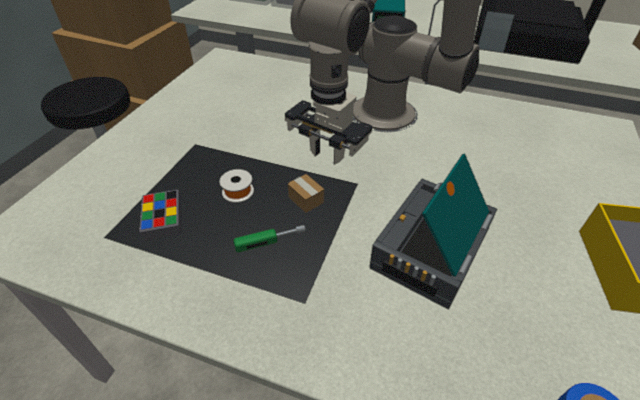

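The hatch has come free and is rising at (465,215), with the other objects untouched. Next I go above the driver grip point.

drive_effector:
  increments: [0.0353,0.0087,0,0,0,0,0.0353,0.0087,0,0,0,0,0.0353,0.0087,0,0,0,0,0.0353,0.0087,0,0,0,0,0.0353,0.0087,0,0,0,0,0.0353,0.0087,0,0,0,0]
  finger_gap: 0.07

```text
time: 4.73
tool_pos: [0.6709, -0.1362, 0.321]
tool_rot: [-3.14, -0.0, -0.238]
contact_force: [0.2, -0.5, 0.7]
opening: 0.0699
grip_force: 0.0
```

drive_effector:
  increments: [0,0,0,0,0,0.107,0,0,0,0,0,0.107,0,0,0,0,0,0.107,0,0,0,0,0,0.107,0,0,0,0,0,0.107,0,0,0,0,0,0.107,0,0,0.02,0,0,0,0,0,0,0,0,0]

```text
time: 5.4
tool_pos: [0.6689, -0.1353, 0.2979]
tool_rot: [3.14, 0.005, -0.88]
contact_force: [-1.2, 0.3, -0.2]
opening: 0.0699
grip_force: 0.0
```

Run:
```python
from h import *
import m
c=cam("wrist");b=m.blob(c,(50,100,40),(75,255,255),(0,0,640,400))
w=np.array([ray(c,*p[0],.02)[:2] for p in b[3]],np.float32);print(b[1],cv2.minAreaRect(w*1000))
c=cam("top","t2.png")
```

```text
3882 ((669.8878784179688, -146.4183807373047), (27.7073974609375, 100.76945495605469), 39.11178970336914)
```

View pics/t2.png

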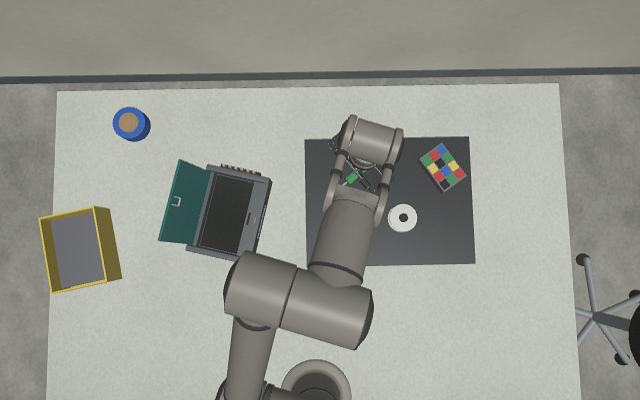

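The hatch now stands fully open, leaning left at (185,205), and the bay is dark at about (228,213). The wrist camera puts the handle centre at (0.670,-0.146). I'll descend and grip.

drive_effector:
  increments: [0.0041,0.0063,0,0,0,0,0,0,0.033,0,0,-0.006,0,0,0.033,0,0,0,0,0,0.03,0,0,0,0,0,0.01,0,0,0,0,0,0.006,0,0,0,0,0,0,0,0,0]

```text
time: 6.08
tool_pos: [0.667, -0.1449, 0.1892]
tool_rot: [3.141, 0.0, -0.875]
contact_force: [0.7, -0.1, 0.2]
opening: 0.0703
grip_force: 0.0
```

Run:
```python
from h import *
import m
T=m.cam("top")
# bay: dark interior in top view
hsv=cv2.cvtColor(T["image"],cv2.COLOR_RGB2HSV)
np.set_printoptions(linewidth=200)
print(hsv[205,195:280,2].tolist()); print(hsv[225,190:275,2].tolist()); print(hsv[160:265,225,2].tolist())
cv2.imwrite('pics/c3.png',cv2.resize(T["image"][150:270,150:290,::-1],None,fx=5,fy=5,interpolation=2))
```

```text
[78, 79, 79, 80, 79, 78, 78, 83, 103, 103, 105, 73, 53, 55, 77, 45, 49, 51, 54, 52, 48, 52, 50, 48, 49, 51, 48, 51, 49, 51, 50, 49, 50, 51, 49, 51, 52, 51, 51, 51, 52, 53, 52, 50, 53, 50, 52, 53, 50, 48, 55, 52, 51, 64, 111, 109, 108, 109, 110, 108, 110, 110, 109, 111, 109, 111, 110, 114, 75, 55, 111, 50, 196, 193, 188, 192, 195, 193, 191, 189, 192, 193, 193, 189, 192]
[82, 81, 80, 78, 80, 81, 76, 95, 104, 104, 106, 68, 54, 53, 81, 48, 49, 52, 52, 51, 49, 52, 50, 51, 50, 49, 48, 53, 48, 52, 47, 53, 51, 52, 51, 49, 48, 49, 49, 51, 49, 54, 49, 51, 50, 50, 45, 47, 52, 51, 48, 51, 48, 57, 116, 112, 109, 104, 109, 111, 112, 112, 110, 113, 111, 112, 111, 116, 102, 54, 119, 67, 163, 205, 198, 195, 195, 196, 197, 195, 196, 197, 196, 195, 191]
[191, 192, 196, 202, 138, 84, 94, 77, 90, 101, 102, 107, 111, 98, 66, 68, 63, 58, 53, 58, 53, 54, 56, 52, 52, 53, 54, 55, 52, 51, 52, 53, 54, 51, 55, 52, 52, 49, 51, 50, 52, 49, 51, 50, 51, 50, 51, 51, 51, 51, 48, 49, 50, 50, 49, 52, 50, 52, 48, 49, 51, 51, 48, 49, 49, 49, 50, 51, 51, 49, 53, 50, 52, 48, 51, 53, 50, 49, 49, 50, 50, 51, 54, 53, 53, 54, 49, 51, 54, 53, 48, 93, 66, 59, 101, 108, 111, 113, 116, 99, 176, 188, 186, 187, 185]
```

View pics/c3.png

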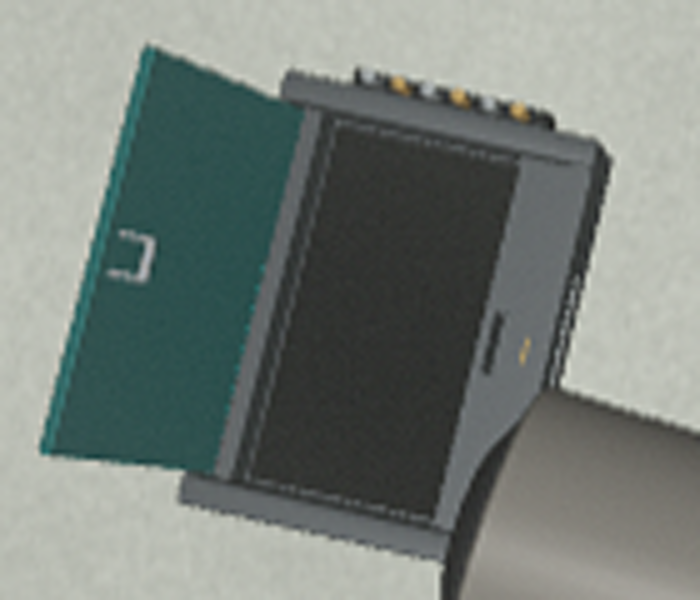

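Run:
```python
from h import *
T=dict(np.load('/tmp/top.npz'));a=-.24;X=np.array([np.cos(a),np.sin(a)]);Y=np.array([-X[1],X[0]]);O=np.array([.5435,.2440])
for n,p in dict(Rtop=(520,155),Rbot=(440,525),Ldash_top=(330,120),Ldash_bot=(247,480),Lin_top=(305,110),Lin_bot=(218,470),hatch_tl=(150,45),hatch_bl=(42,455),outR=(600,145),deckL=(288,80)).items():
    for z in(.03,.066,.085):
        w=ray(T,150+p[0]/5,150+p[1]/5,z)[:2]-O;print(n,z,(w@X).round(3),(w@Y).round(3),end=' | ')
    print()
```

```text
Rtop 0.03 0.115 -0.044 | Rtop 0.066 0.112 -0.05 | Rtop 0.085 0.11 -0.053 | 
Rbot 0.03 -0.113 -0.049 | Rbot 0.066 -0.11 -0.055 | Rbot 0.085 -0.109 -0.058 | 
Ldash_top 0.03 0.111 0.074 | Ldash_top 0.066 0.108 0.065 | Ldash_top 0.085 0.106 0.06 | 
Ldash_bot 0.03 -0.112 0.07 | Ldash_bot 0.066 -0.109 0.061 | Ldash_bot 0.085 -0.108 0.056 | 
Lin_top 0.03 0.114 0.09 | Lin_top 0.066 0.11 0.081 | Lin_top 0.085 0.108 0.076 | 
Lin_bot 0.03 -0.11 0.089 | Lin_bot 0.066 -0.107 0.079 | Lin_bot 0.085 -0.106 0.074 | 
hatch_tl 0.03 0.132 0.192 | hatch_tl 0.066 0.128 0.18 | hatch_tl 0.085 0.126 0.173 | 
hatch_bl 0.03 -0.124 0.194 | hatch_bl 0.066 -0.121 0.181 | hatch_bl 0.085 -0.12 0.175 | 
outR 0.03 0.132 -0.09 | outR 0.066 0.128 -0.095 | outR 0.085 0.126 -0.097 | 
deckL 0.03 0.129 0.105 | deckL 0.066 0.125 0.095 | deckL 0.085 0.123 0.09 | 
```

drive_effector:
  increments: [0.001,-0.0025,0.006,0,0,-0.01,0,0,0.002,0,0,0,0,0,0,0,0,0]

```text
time: 6.38
tool_pos: [0.6696, -0.1438, 0.1819]
tool_rot: [-3.141, -0.001, -0.865]
contact_force: [-0.3, 0.5, -0.2]
opening: 0.0697
grip_force: 0.0
```

The bay spans station y from about -54 to +67 mm, so it sits close to the open hatch. The 190 mm gripper body would only just miss it. I'll grip now, then place at station y of about -12 mm with the tool leaned slightly away from the hatch.

drive_effector:
  increments: [0,0,0,0,0,-0.02,0,0,0,0,0,0,0,0,0,0,0,0,0,0,0,0,0,0,0,0,0,0,0,0,0,0,0,0,0,0]
  finger_gap: 0.015
  squeeze: 30

```text
time: 6.88
tool_pos: [0.6693, -0.1439, 0.1813]
tool_rot: [3.142, -0.0, -0.845]
contact_force: [0.3, 0.8, 0.2]
opening: 0.0345
grip_force: 0.0
```

drive_effector:
  increments: [0,0,0,0,0,0,0,0,-0.01,0,0,0,0,0,-0.02,0,0,0,0,0,-0.035,0,0,0,0,0,-0.035,0,0,0,0,0,-0.03,0,0,0,0,0,0,0,0,0]

```text
time: 7.47
tool_pos: [0.6705, -0.1442, 0.32]
tool_rot: [-3.135, -0.012, -0.845]
contact_force: [0.6, -0.6, 0.3]
opening: 0.0279
grip_force: 29.6
```

Run:
```python
from h import *
cam("scene","s4.png");cam("wrist")
```

```text
(no output)
```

View pics/s4.png

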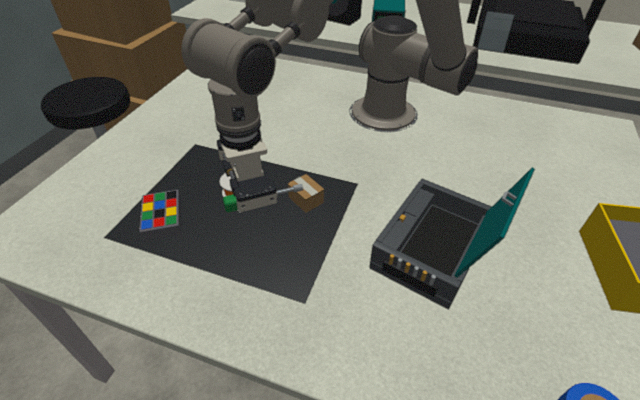

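The driver is held level at (255,200), at an opening of 27.9 mm. The hatch is open, and the reel, carton and organiser have not moved. I'll carry it over the bay.

drive_effector:
  increments: [0,0,0,0,0,-0.121,0,0,0,0,0,-0.121,0,0,0,0,0,-0.121,0,0,0,0,0,-0.121,0,0,0,0,0,-0.121,-0.0093,-0.0167,0,0,0,0]

```text
time: 8.07
tool_pos: [0.6641, -0.1279, 0.3089]
tool_rot: [3.14, 0.003, -0.236]
contact_force: [-0.5, 0.3, -0.9]
opening: 0.0283
grip_force: 29.6
```

drive_effector:
  increments: [-0.0186,-0.0335,0,0,0,0,-0.0186,-0.0335,0,0,0,0,-0.0186,-0.0335,0,0,0,0,-0.0186,-0.0335,0,0,0,0,-0.0186,-0.0335,0,0,0,0,-0.0186,-0.0335,0,0,0,0,-0.0186,-0.0335,0,0,0,0,-0.0186,-0.0335,0,0,0,0]

```text
time: 8.73
tool_pos: [0.5822, 0.1719, 0.3094]
tool_rot: [3.14, 0.003, -0.24]
contact_force: [-0.5, 0.4, -1.2]
opening: 0.028
grip_force: 29.6
```

drive_effector:
  increments: [-0.0186,-0.0335,0,0,0,0,-0.0093,-0.0167,0,0,0,0,0,0,0,0,0,0,0,0,0,0,0,0]

```text
time: 9.07
tool_pos: [0.5675, 0.2266, 0.3096]
tool_rot: [3.14, 0.003, -0.238]
contact_force: [0.4, -0.1, -0.7]
opening: 0.0278
grip_force: 29.6
```

Run:
```python
from h import *
cam("wrist","w5.png")
```

```text
(no output)
```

View pics/w5.png

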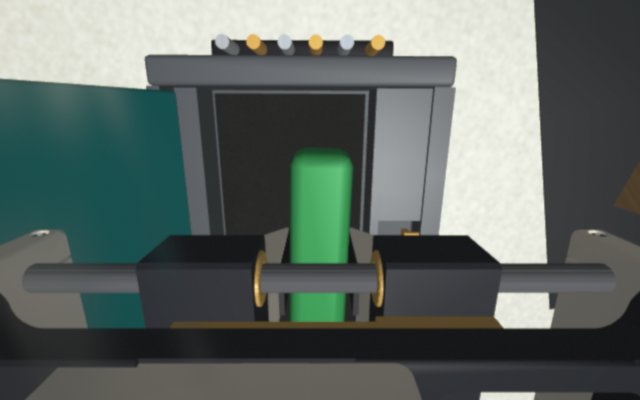

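The driver is parallel to the bay. The floor's far corners appear at (216,92) and (366,92), with the hatch on the left. I'll check those corners against the station frame.

Run:
```python
from h import *
T=dict(np.load('/tmp/wrist.npz'));a=-.24;X=np.array([np.cos(a),np.sin(a)]);Y=np.array([-X[1],X[0]]);O=np.array([.5435,.2440])
for n,p,z in(("fl",(216,92),.03),("fr",(366,92),.03),("fr2",(367,230),.03),("fl2",(224,235),.03),("wr",(372,95),.066),("edge",(455,70),.085),("edgeL",(147,70),.085),("hl",(321,152),.16)):
    w=ray(T,*p,z)[:2];print(n,w.round(4),((w-O)@X).round(4),((w-O)@Y).round(4))
w=np.array([.5675,.2266])-O;print(w@X,w@Y,robot.observe()["tool_pos"])
```

```text
fl [0.6673 0.2849] 0.1106 0.0691
fr [0.6397 0.1709] 0.1108 -0.0481
fr2 [0.526  0.1927] -0.0048 -0.054
fl2 [0.5513 0.3166] -0.0097 0.0724
wr [0.6365 0.1728] 0.1073 -0.047
edge [0.6389 0.1243] 0.1211 -0.0936
edgeL [0.6829 0.3056] 0.1207 0.0929
hl [0.6199 0.2132] 0.0815 -0.0118
0.027448137096280873 -0.01119641772817408 [0.56804068 0.22548273 0.30987694]
```

drive_effector:
  increments: [0,0.016,0,0.11,0,0,0,0,0,0,0,0,0,0,0,0,0,0]

```text
time: 9.37
tool_pos: [0.5649, 0.2079, 0.3109]
tool_rot: [-3.035, 0.001, -0.244]
contact_force: [-0.4, -0.4, -1.4]
opening: 0.0284
grip_force: 29.6
```

Run:
```python
from h import *
from scipy.spatial.transform import Rotation as R
s=robot.observe();r=R.from_euler('xyz',s["tool_rot"]).as_matrix();g=s["tool_pos"]+.159*r[:,2]
a=-.24;X=np.array([np.cos(a),np.sin(a)]);Y=np.array([-X[1],X[0]]);O=np.array([.5435,.2440])
w=g[:2]-O;print(g,w@X,w@Y,r.round(3).tolist())
```

```text
[0.56881112 0.22442998 0.15278819] 0.029237497417815207 -0.012992583236758698 [[0.97, -0.24, 0.025], [-0.242, -0.965, 0.104], [-0.001, -0.107, -0.994]]
```

drive_effector:
  increments: [0,-0.0028,0,0,0,0,0,0.0033,0.0298,0,0,0,0,0.0033,0.0298,0,0,0,0,0.0022,0.0199,0,0,0,0,0.0011,0.0099,0,0,0,0,0,0,0,0,0,0,0,0,0,0,0]

```text
time: 9.95
tool_pos: [0.5656, 0.2131, 0.2218]
tool_rot: [-3.032, -0.0, -0.24]
contact_force: [0.5, -0.1, -0.8]
opening: 0.0277
grip_force: 29.6
```

Run:
```python
from h import *
from scipy.spatial.transform import Rotation as R
cam("scene","s6.png")
s=robot.observe();r=R.from_euler('xyz',s["tool_rot"]).as_matrix();g=s["tool_pos"]+.159*r[:,2]
a=-.24;X=np.array([np.cos(a),np.sin(a)]);Y=np.array([-X[1],X[0]]);O=np.array([.5435,.2440])
w=g[:2]-O;print(g,w@X,w@Y)
```

```text
[0.5703157  0.23006346 0.06468181] 0.029359860435873308 -0.00716292891080924
```

View pics/s6.png

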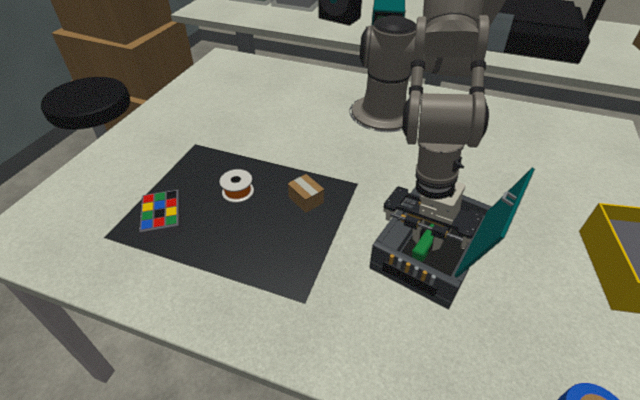

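The driver at (425,245) is entering the bay, the gripper is clear of the hatch, and everything else has stayed put. I'll shift 3 mm away from the hatch and lower slowly.

drive_effector:
  increments: [0,0.003,0,0,0,0,0,0.0004,0.004,0,0,0,0,0.0003,0.003,0,0,0,0,0,0,0,0,0]

```text
time: 10.33
tool_pos: [0.5643, 0.2099, 0.2141]
tool_rot: [-3.032, 0.0, -0.24]
contact_force: [-0.7, 0.4, -1.5]
opening: 0.0281
grip_force: 29.6
```

drive_effector:
  increments: [0,0.0002,0.002,0,0,0,0,0,0,0,0,0]

```text
time: 10.5
tool_pos: [0.5644, 0.21, 0.212]
tool_rot: [-3.032, 0.0, -0.24]
contact_force: [-0.2, 0.1, -1.4]
opening: 0.0276
grip_force: 29.6
```

drive_effector:
  increments: [0,0.0001,0.001,0,0,0,0,0,0,0,0,0]

```text
time: 10.67
tool_pos: [0.5645, 0.21, 0.2116]
tool_rot: [-3.032, -0.0, -0.24]
contact_force: [-0.5, -0.9, 2.9]
opening: 0.0278
grip_force: 29.6
```

drive_effector:
  increments: [0,0.0001,0.001,0,0,0,0,0,0,0,0,0]

```text
time: 10.83
tool_pos: [0.5644, 0.2101, 0.2115]
tool_rot: [-3.031, -0.001, -0.24]
contact_force: [-5.1, -2.8, 10.2]
opening: 0.0279
grip_force: 29.6
```

Contact came at the predicted height. I'll release slightly, then withdraw along the tool axis.

drive_effector:
  increments: [0,0,-0.0005,0,0,0,0,0,0,0,0,0,0,0,0,0,0,0,0,0,0,0,0,0,0,0,0,0,0,0]
  finger_gap: 0.037
  squeeze: 5

```text
time: 11.25
tool_pos: [0.5645, 0.21, 0.2104]
tool_rot: [-3.032, 0.0, -0.24]
contact_force: [-0.2, -0.3, 0.2]
opening: 0.037
grip_force: 0.0
```

drive_effector:
  increments: [0,0,-0.005,0,0,0,0,0,-0.01,0,0,0,0,0,-0.015,0,0,0,0,0,0,0,0,0]

```text
time: 11.58
tool_pos: [0.5646, 0.2068, 0.2438]
tool_rot: [-3.029, -0.005, -0.24]
contact_force: [0.8, 0.2, -0.2]
opening: 0.0371
grip_force: 0.0
```

drive_effector:
  increments: [0,0,-0.03,0,0,0,0,0,-0.04,0,0,0,0,0.02,-0.03,0,0,0,0,0.04,0,0,0,0,0,0.04,0,0,0,0,0,0.04,0,0,0,0,0,0.04,0,0,0,0,0,0.04,0,0,0,0]

```text
time: 12.25
tool_pos: [0.5082, -0.0178, 0.3159]
tool_rot: [-3.032, -0.001, -0.24]
contact_force: [0.8, -0.8, 0.2]
opening: 0.0373
grip_force: 0.0
```

drive_effector:
  increments: [0,0,0,0,0,0,0,0,0,0,0,0]

```text
time: 12.42
tool_pos: [0.5088, -0.0181, 0.3159]
tool_rot: [-3.032, -0.0, -0.245]
contact_force: [0.1, 0.9, -0.3]
opening: 0.0371
grip_force: 0.0
```

Run:
```python
from h import *
a=cam("top")["image"];b=cam("scene")["image"]
r=lambda i:cv2.resize(i[:,:,::-1],(400,400),interpolation=2)
cv2.imwrite('pics/f7.png',np.hstack([r(a[150:270,155:275]),r(b[150:310,360:540])]))
import m
x=dict(np.load('/tmp/top.npz'));q=m.blob(x,(50,100,40),(75,255,255),(195,160,270,265));print(q[1],q[2])
w=np.array([ray(x,*p[0],.055)[:2] for p in q[3]],np.float32);print(cv2.minAreaRect(w*1000))
cv2.imwrite('pics/f8.png',np.vstack([a[120:280,:,::-1],b[130:320,:,::-1]]))
```

```text
307 ((234.88238525390625, 204.47061157226562), (9.701424598693848, 32.98484420776367), 14.03624439239502)
((572.6025390625, 227.70126342773438), (28.86844253540039, 98.26007843017578), 75.79425048828125)
```

View pics/f7.png

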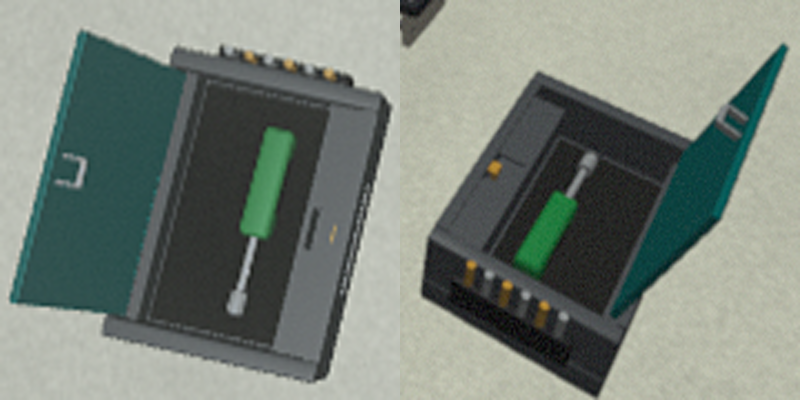

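View pics/f8.png

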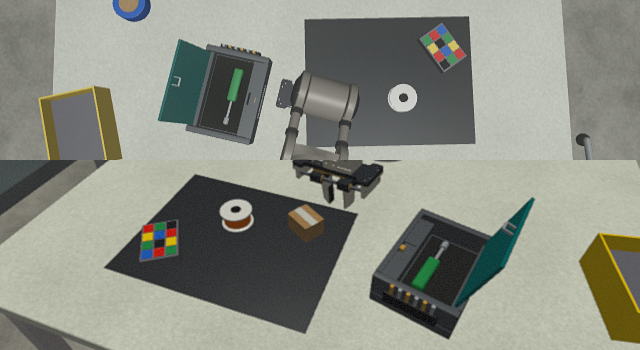

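The driver lies flat in the bay (crop 265,185) with the hatch open. The reel, carton and organiser are where they were, and the robot is clear of everything.

```bash
python3 -c "
from cell import robot, vision
print(robot.hand_in())"
```

```text
the job is handed in; nothing more can be done
None
```

The hatch is standing open, the driver lies flat in the tool bay, the reel, carton and organiser look unmoved in the final pictures, and the job was handed in at about 12.5 s; no verdict came back.

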